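# Lock the sample elevator and stack its cases

### The job

The scanner's sample elevator has just been serviced. Tighten the castle nut on its spindle (clockwise from above) just to the next slot that lines up with the spindle's cross hole, and slide the lock pin fully home through it. Only then stack every sample case that is on the bench, flat (either face up), in one column centred and square on the elevator's platform (lying the way its corner marks show), wide cases below the narrow ones, and put the white reference tile, face up, on the very top; leave the mouse, the lens cap and the spanner alone.

Things in the scene. Friction and masses are not known exactly. Their poses are not given: they have to be found in the camera images.
- elevator: Fixed sample elevator: aluminium base (x -168..95, y -205..68, 12 mm thick), dark platform 150 (x) x 130 (y) mm with its top 35 mm above the bench, castle nut's spindle at (0, -150), grey pin guide 30 mm wide at x -162..-62, y -150, its top 52 mm up. Origin on the bench under the platform's centre, z up; cross hole and lock pin run along its x.
- platform_top (a point): Centre of the platform's top face, 35 mm above the bench, axes as the elevator's. Thin white corner marks show the outline of a wide case (long side along x), centred here.
- nut_center (a point): On the nut's axis, 42.5 mm above the bench; its x turns with the nut, through a slot and square to a flat. Steel hexagon 46 mm across flats, 30 to 55 mm up; crown 44 mm across up to 72 mm, six slots 9 mm wide, 60 degrees apart, one over each flat. Fixed 25 mm spindle ends 82 mm up; a white line on its end shows the direction of the cross hole (64 mm up).
- castle_nut (a joint): Nut angle, rad, growing clockwise from above (tightening); 0 when the next slot lines up with the cross hole, -0.85 to -0.25 at the start. Stays where left (friction 0.25 N m). The 5 mm pin leaves about 5 degrees either way. Past 0.3 it is overtightened; do not back it off towards the slot before, at -1.05.
- lock_pin (a joint): Travel of the lock pin in m: up to 0.008 at the start (drawn out, tip just outside the nut's crown), 0.050 fully home through nut and spindle. Slides along the elevator's +x with about 2 N of friction, stays where it is left, and is stopped by the crown if no slot is in line.
- pin_tab_top (a point): Centre of the top of the black upright tab that carries the lock pin, 95 mm above the bench: 12 mm thick along the slide (elevator x), 24 mm wide, standing 43 mm out of the guide; axes as the elevator's. It is 131 mm (less the pin's travel) to the -x side of the nut's axis.
- wide1: Wide closed sample case, grey with a dark seam, 100 x 66 x 30 mm, about 0.24 kg; long side along its own x, origin at its centre, z through its thickness; both broad faces are alike and either may be up. May be absent (None).
- wide2: Wide closed sample case, grey with a dark seam, 100 x 66 x 30 mm, about 0.24 kg; long side along its own x, origin at its centre, z through its thickness; both broad faces are alike and either may be up. May be absent (None).
- wide3: Wide closed sample case, grey with a dark seam, 100 x 66 x 30 mm, about 0.24 kg; long side along its own x, origin at its centre, z through its thickness; both broad faces are alike and either may be up. May be absent (None).
- narrow1: Narrow closed sample case, grey with a dark seam, 80 x 54 x 30 mm, about 0.17 kg; long side along its own x, origin at its centre, z through its thickness; both broad faces are alike and either may be up. May be absent (None).
- narrow2: Narrow closed sample case, grey with a dark seam, 80 x 54 x 30 mm, about 0.17 kg; long side along its own x, origin at its centre, z through its thickness; both broad faces are alike and either may be up. May be absent (None).
- tile: White reference tile in a square black holder, 60 x 60 x 14 mm, 0.12 kg, origin at the centre of its underside, z up through the white face. Always present; either of its sides may run along the platform's x.
- mouse: Black computer mouse, 104 x 60 x 30 mm, bystander; origin at the centre of its underside.
- lens_cap: Black round lens cap, 62 mm across, 14 mm high, bystander; origin at the centre of its underside.
- spanner: Spanner 170 mm long lying on the bench, bystander; origin near its middle, long side along its own x.

How it is judged:
By the outcome, as a careful person would: the job done as asked, in the order asked, and still so for the second after the job is handed in, with the robot touching nothing.
Of wide1, wide2, wide3, narrow1, narrow2 only 3 to 5 are there at a start; the rules pass over those that are not, and their reading is None.
At some moment in a run one of wide1, wide2, wide3, narrow1, narrow2 may be knocked a few centimetres aside while the robot is not near it.
Once in a run the grip may slacken for a moment while it holds something.
It also fails if it takes over 210 s, if anything falls off the work surface, if the arm or the gripper's body presses on something with over 40 N, if the wrist force passes 120 N, or if a joint passes its speed limit or range.

### The arm

A 7-joint arm with a two-finger parallel gripper is mounted at the origin on the work surface. World frame = base frame: x ahead of the robot, y to its left, z up, the work surface at z = 0. Lengths are in m, angles in rad, forces in N, time in s.
With the tool pointing down it reaches from about 0.35 to 0.9 m from the base axis. Payload 19.9 kg.
Tool frame: the origin (TCP) lies midway between the tips of the shut fingers; the grasp point (between the pads) lies 19 mm behind it (bot.tcp_to_grasp is the distance from the TCP to the grasp point, in m); y points along the fingers, x is the direction in which the jaws open and shut, and the axes are right-handed (so a half turn about y gives the same grasp; the last joint's range is limited). The gripper opens to 94 mm and grips with 3 to 60 N. Pads are 16 mm wide; open, the fingers measure 119 mm over their backs; the gripper's body (75 mm by 177 mm) begins 78 mm behind the grasp point.
Start: joints at [1.079, 0.417, -0.01, 1.614, 0.005, 1.111, -0.053], TCP at [0.272, -0.563, 0.205] pointing down, gripper open.
Joint ranges: [-2.81, 2.81], [-0.39, 2.02], [-1.27, 1.25], [0.06, 2.57], [-1.19, 4.33], [0.19, 2], [-2.82, 2.82]. Speed limits (rad/s): [1.89, 1.89, 2.39, 2.39, 3.01, 3.01, 3.01].

### API

Orientations are given as a unit quaternion [w, x, y, z].
In Python, from bench import bot, snapshot gives the robot as it stands. The module is installed in compiled form; this text tells all that it offers.
- The arm moves only by the tool move_arm, never from a script. Its argument "motion" is a list of rows, each a list of 2 entries, a list of its own where there are three numbers: the shift along the tool's x, y, z in m, then the turn about the tool's y in rad. A call has exactly 8 rows; each row shifts and turns the commanded pose from where the row before left it, along the tool's axes as they then stand; what a row does not reach is not made up. A row lasts 1/10 s, in which the tool goes at most 50 mm and 8.59 degrees, less where a joint would pass 70% of its speed; a pose out of reach is approached as far as the arm can. A call is refused whole if a number of a shift passes 0.05 or a number of a turn 0.15, either way. A call with a gripper value outside its range is refused whole. "grip" is the opening, from 0 (shut) to 1 (fully open), set as the call begins (left out, the last holds). The fingers move at their own pace and stop on an object; the grip force is fixed at half the most. Time passes only in rows, so rows that do not move let the fingers close, or fill a call up. It gives the time, the measured TCP pose, the force and the opening at its end, in the units of the state.
- bot.sense(): the state, without advancing time (a new reading comes with each control period).
- snapshot(name): name is "side" or "top" or "wrist"; returns a dict with "img" (384x512x3 uint8, red, green, blue), "vfov" (degrees; the focal length in pixels is half the picture's height over the tangent of half this angle, whatever the lens; pixels are square), "cx", "cy" (the principal point, pixels), "xyz" and "attitude" of the camera in the world. Camera axes: x right, y up, looking along -z (the intrinsics and any distortion apply to the point x, -y, -z); pixel columns grow to the right and rows downward; lengths in m; the calibration is good to about 2 mm. A picture is of the moment at which its call begins. There is no depth.
- bot.sign_off(): hands the job in, once; it reports no verdict.
The state is a dict: "t": time; "joint_pos": joint angles; "dq": joint speeds; "tau": joint torques, N m; "position": TCP position; "tcp_rot": TCP orientation; "wrist_force": force on the tool from outside, world axes, zero at the start; "ft_torque": the same for the moment, N m; "grip_width": finger opening in m.
Only numpy, scipy, OpenCV 4.12 (cv2) and the standard library are available. Lean on these libraries where they do the work, as an engineer would, in place of code of your own. Each camera call takes 0.05 s, during which the arm holds its last target. There are 200 camera calls.

## Working session

There is one attempt and no reset: what is moved stays moved. The work goes in short steps, Python scripts to look and compute and a tool call to move; the robot and the scene stay as the last step left them, time stands still between calls to the robot, and variables do not carry over. Pictures are saved under pics/ and viewed, about 12 in all and at most 16, crops included, and the job is handed in when it is done.

Besides the shell and the picture viewer there is one more tool, called after "Request:" in YAML: its name, and indented under it one key for each argument. move_arm: Moves the arm, as the interface text tells. Its arguments: {"type":"object","properties":{"motion":{"type":"array","items":{"type":"array"}},"grip":{"type":"number"}},"required":["motion"]}

```bash
mkdir -p pics; ls; python3 - <<'E'
from bench import bot, snapshot
import cv2
print(bot.sense(), bot.tcp_to_grasp)
for n in ("top","side"):
    s=snapshot(n); cv2.imwrite(f"pics/{n}0.png",s["img"][:,:,::-1])
    print({k:v for k,v in s.items() if k!="img"})
E
```

```text
pics
{'t': 0.0, 'joint_pos': array([ 1.0784885 ,  0.41798436, -0.01029951,  1.6141349 ,  0.00471969,
        1.11070365, -0.05303235]), 'dq': array([ 0.0013221 , -0.00024899,  0.00051521, -0.00033739, -0.00123862,
       -0.00010459, -0.00020845]), 'tau': array([ 4.43475119e-04, -8.51250243e+01,  6.39621858e-01, -4.25990689e+01,
       -4.87635552e-02,  1.86016172e-02,  1.02596480e-04]), 'position': array([ 0.27213259, -0.56224363,  0.20483534]), 'tcp_rot': array([ 0.59929133, -0.59890542,  0.37598812, -0.37522679]), 'wrist_force': array([-0.31368011,  0.67327033,  0.00194859]), 'ft_torque': array([0.00903746, 0.01969024, 0.01639818]), 'grip_width': 0.0938646631428452} 0.0188
{'vfov': 55.144547188795364, 'cx': 261.00452635322324, 'cy': 197.720295557961, 'xyz': array([ 0.38402073, -0.00291878,  1.24940473]), 'attitude': array([ 0.71066536,  0.07202679, -0.07204537, -0.69611518])}
{'vfov': 49.55913938276451, 'cx': 249.84706120252466, 'cy': 192.33860832092196, 'xyz': array([0.34479603, 0.93965146, 1.00068271]), 'attitude': array([-0.12024199, -0.05758026,  0.39422666,  0.90929188])}
```

View pics/top0.png

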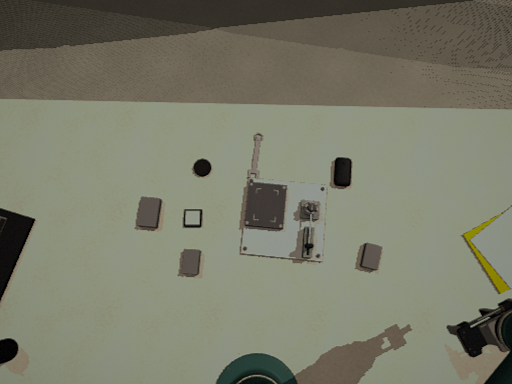

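View pics/side0.png

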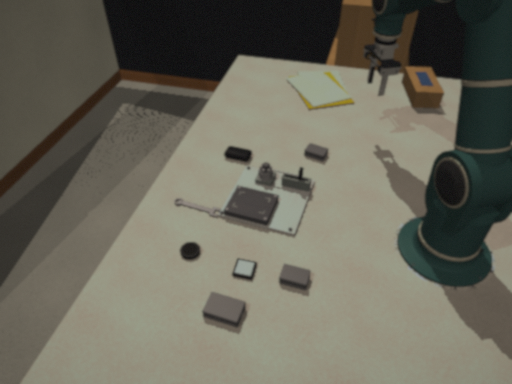

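```bash
cat > h.py <<'E'
import numpy as np, cv2
from scipy.spatial.transform import Rotation as R
from bench import bot, snapshot
def rot(q): return R.from_quat(np.roll(q,-1))
def cam(n):
    s=snapshot(n); s["f"]=192/np.tan(np.radians(s["vfov"]/2)); s["R"]=rot(s["attitude"]).as_matrix(); return s
def ray(s,uv):
    uv=np.atleast_2d(uv).astype(float)
    d=np.c_[(uv[:,0]-s["cx"])/s["f"],-(uv[:,1]-s["cy"])/s["f"],-np.ones(len(uv))]
    return d@s["R"].T
def onplane(s,uv,z):
    d=ray(s,uv); return s["xyz"]+d*((z-s["xyz"][2])/d[:,2])[:,None]
def proj(s,p):
    c=(np.atleast_2d(p)-s["xyz"])@s["R"]; return np.c_[s["cx"]+s["f"]*c[:,0]/-c[:,2], s["cy"]-s["f"]*c[:,1]/-c[:,2]]
E
python3 - <<'E'
from h import *
s=cam("top"); im=s["img"]; np.save("top.npy",im)
print(onplane(s,[[265,205]],.035),onplane(s,[[310,210]],.08),onplane(s,[[149,213],[190,263],[370,257]],.03))
a=cv2.resize(im[180:270,235:335],None,fx=6,fy=6,interpolation=cv2.INTER_CUBIC)
b=[cv2.resize(im[v-25:v+25,u-25:u+25],None,fx=4,fy=4,interpolation=cv2.INTER_CUBIC) for u,v in((149,213),(190,263),(370,257))]
c=np.zeros((600,800,3),np.uint8); c[:540,:600]=a; 
for i in range(3): c[i*200:i*200+200,600:]=b[i]
cv2.imwrite("pics/crop1.png",np.clip(c[:,:,::-1]*1.4,0,255).astype(np.uint8))
for p in((149,213),(190,263),(370,257),(265,205),(265,250),(180,240),(310,210),(308,245)): print(p,im[p[1],p[0]])
E
```

```text
[[ 0.61068581 -0.01428076  0.035     ]] [[ 0.58891163 -0.15931983  0.08      ]] [[ 0.57620133  0.37434462  0.03      ]
 [ 0.41392996  0.22700423  0.03      ]
 [ 0.44540263 -0.36175788  0.03      ]]
(149, 213) [89 81 74]
(190, 263) [88 81 74]
(370, 257) [93 86 78]
(265, 205) [62 57 54]
(265, 250) [145 151 141]
(180, 240) [144 149 128]
(310, 210) [26 24 22]
(308, 245) [21 18 18]
```

View pics/crop1.png

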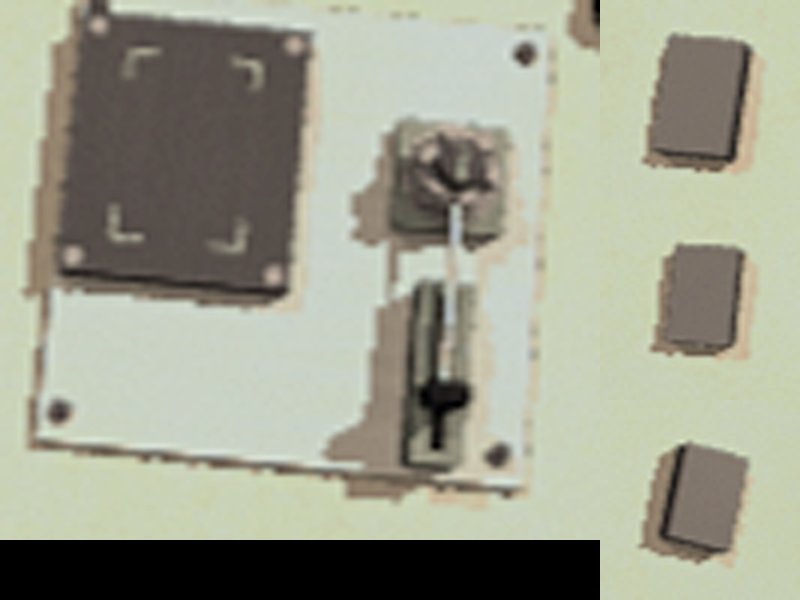

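```bash
python3 - <<'E'
from h import *
s=cam("top")
def c2(p): return np.array(p)/6+[235-.4,180-.4]
P=onplane(s,c2([(80,12),(312,35),(288,288),(60,268)]),.035); print(P.round(4)); 
B=onplane(s,c2([(548,28),(520,488),(32,441)]),.012); print(B.round(4))
from numpy.linalg import norm
print([norm(P[i]-P[i-1]).round(4) for i in range(4)],norm(B[0]-B[1]),norm(B[1]-B[2]))
# fit elevator pose: corners in elevator frame
L=np.array([(.075,.065),(.075,-.065),(-.075,-.065),(-.075,.065),(.095,-.205),(-.168,-.205),(-.168,.068)])
W=np.r_[P,B][:,:2]
def fit(L,W):
    a=(L-L.mean(0))@[1,1j]; b=(W-W.mean(0))@[1,1j]
    th=np.angle((b*a.conj()).sum()); z=np.exp(1j*th); t=W.mean(0)@[1,1j]-z*(L.mean(0)@[1,1j]); return th,t,L@[1,1j]*z+t-W@[1,1j]
th,t,e=fit(L,W); print(th,np.degrees(th),t,np.abs(e).round(4))
print("nut",t+np.exp(1j*th)*-.15j)
sw=cam("wrist"); print({k:v for k,v in sw.items() if k!="img"}); 
st=bot.sense(); print(rot(st["tcp_rot"]).as_matrix().round(3))
# case sizes
im=s["img"].astype(int)
for u,v in((149,213),(190,263),(370,257)):
    w=im[v-25:v+26,u-25:u+26]; m=((w.sum(2)>205)&(w.sum(2)<285)&(abs(w[:,:,0]-w[:,:,2])<22)).astype(np.uint8)
    m=cv2.morphologyEx(m,cv2.MORPH_OPEN,np.ones((3,3)))
    n,l,stt,ce=cv2.connectedComponentsWithStats(m); k=l==l[25,25]
    vv,uu=np.nonzero(k); X=onplane(s,np.c_[uu+u-25,vv+v-25],.03)[:,:2].astype(np.float32)
    (cx,cy),(w_,h_),a=cv2.minAreaRect(X*1000); print(cx,cy,w_,h_,a)
E
```

```text
[[ 0.6905  0.0453  0.035 ]
 [ 0.6798 -0.0864  0.035 ]
 [ 0.5357 -0.074   0.035 ]
 [ 0.5442  0.0523  0.035 ]]
[[ 0.6924 -0.2242  0.012 ]
 [ 0.4301 -0.2047  0.012 ]
 [ 0.4502  0.066   0.012 ]]
[np.float64(0.1465), np.float64(0.1321), np.float64(0.1447), np.float64(0.1266)] 0.2630784883167715 0.2714897097212829
-0.07439775219743837 -4.262677206173365 (0.6126542217647252-0.014656845193054532j) [0.0019 0.0031 0.0026 0.0037 0.002  0.0019 0.0004]
nut (0.6015048509228242-0.1642419097210005j)
{'vfov': 60.370816442714656, 'cx': 256.79365041394647, 'cy': 188.95941157620481, 'xyz': array([ 0.34316639, -0.52663816,  0.38386107]), 'attitude': array([ 0.83880576, -0.11793791,  0.07451747, -0.52625344]), 'f': np.float64(330.08236265292953), 'R': array([[ 4.35008919e-01,  8.65271973e-01,  2.49141832e-01],
       [-9.00425713e-01,  4.18295924e-01,  1.19423847e-01],
       [-8.80904696e-04, -2.76284150e-01,  9.61075591e-01]])}
[[ 0.436 -0.     0.9  ]
 [-0.9    0.001  0.436]
 [-0.001 -1.    -0.   ]]
582.1556396484375 379.34967041015625 63.763633728027344 95.70528411865234 85.77330780029297
419.57476806640625 228.40460205078125 52.601348876953125 75.30399322509766 88.40045928955078
449.53466796875 -367.608642578125 50.13349533081055 76.00154876708984 76.64786529541016
```

```bash
cat >> h.py <<'E'
def psi():
    x=rot(bot.sense()["tcp_rot"]).as_matrix()[:,0]; return np.degrees(np.arctan2(x[1],x[0]))
def to(xyz,yaw=None,first=True):
    """shift in tool axes to reach xyz; turn about tool y (cw+) to reach jaw yaw deg (mod 180), translation before (first) or after turn"""
    st=bot.sense(); M=rot(st["tcp_rot"]).as_matrix(); d=np.array(xyz)-st["position"]; t=0
    if yaw is not None:
        t=-np.radians((yaw-psi()+90)%180-90)
        if not first: M=M@R.from_euler("y",t).as_matrix()
    print("shift",(M.T@d).round(4),"turn",round(t,4),"| pos",st["position"].round(4),"psi",psi().round(2),"F",st["wrist_force"].round(1),"w",round(st["grip_width"],4),"t",round(st["t"],2))
E
python3 -c "
from h import *
to((.54,-.164,.17),-90)"
```

```text
shift [-0.2419  0.0353  0.4146] turn 0.4508 | pos [ 0.2722 -0.5624  0.2052] psi -64.17 F [-0.2 -0.4  0.1] w 0.094 t 0.25
```

Request:
move_arm:
  motion:
    - [[-0.015,0.002,0.026],0]
    - [[-0.015,0.002,0.026],0]
    - [[-0.015,0.002,0.026],0]
    - [[-0.015,0.002,0.026],0]
    - [[-0.015,0.002,0.026],0]
    - [[-0.015,0.002,0.026],0]
    - [[-0.015,0.002,0.026],0]
    - [[-0.015,0.002,0.026],0]

```text
t: 1.05
position: [0.4078, -0.3628, 0.1894]
tcp_rot: [-0.599, 0.599, -0.376, 0.376]
wrist_force: [0.8, -0.4, -0.1]
grip_width: 0.0942
```

Request:
move_arm:
  motion:
    - [[-0.015,0.002,0.026],0]
    - [[-0.015,0.002,0.026],0]
    - [[-0.015,0.002,0.026],0]
    - [[-0.015,0.002,0.026],0]
    - [[-0.015,0.002,0.026],0]
    - [[-0.015,0.002,0.026],0]
    - [[-0.015,0.002,0.026],0]
    - [[-0.015,0.002,0.026],0]

```text
t: 1.85
position: [0.5427, -0.1642, 0.1733]
tcp_rot: [-0.599, 0.599, -0.376, 0.376]
wrist_force: [-0.7, 0.5, 0.6]
grip_width: 0.0942
```

Request:
move_arm:
  motion:
    - [[0,0,0],0.112]
    - [[0,0,0],0.112]
    - [[0,0,0],0.112]
    - [[0,0,0],0.112]
    - [[0,0,0],0]
    - [[0,0,0],0]
    - [[0,0,0],0]
    - [[0,0,0],0]

```text
t: 2.65
position: [0.5421, -0.1653, 0.1734]
tcp_rot: [0.501, -0.501, 0.499, -0.499]
wrist_force: [0.1, 0.6, 0.1]
grip_width: 0.0938
```

```bash
python3 - <<'E'
from h import *
s=cam("wrist"); np.save("w1.npy",s["img"]); print(s["xyz"],s["R"].round(3)); to((.54,-.164,.17),-90)
print(proj(s,[[.6015,-.1642,.082],[.6127,-.0147,.035]]))
cv2.imwrite("pics/w1.png",cv2.resize(np.clip(s["img"][:,:,::-1]*1.3,0,255).astype(np.uint8),(768,576),interpolation=cv2.INTER_CUBIC))
E
```

```text
[ 0.62106915 -0.1641369   0.35220149] [[ 0.004  0.961  0.276]
 [-1.     0.003  0.001]
 [ 0.    -0.276  0.961]]
shift [-0.0013  0.0034 -0.0022] turn 0.0039 | pos [ 0.5422 -0.1653  0.1734] psi -89.78 F [ 0.3 -0.1 -0.1] w 0.0938 t 2.7
[[256.70899159 119.43301855]
 [ 96.00708337 102.84160681]]
```

View pics/w1.png

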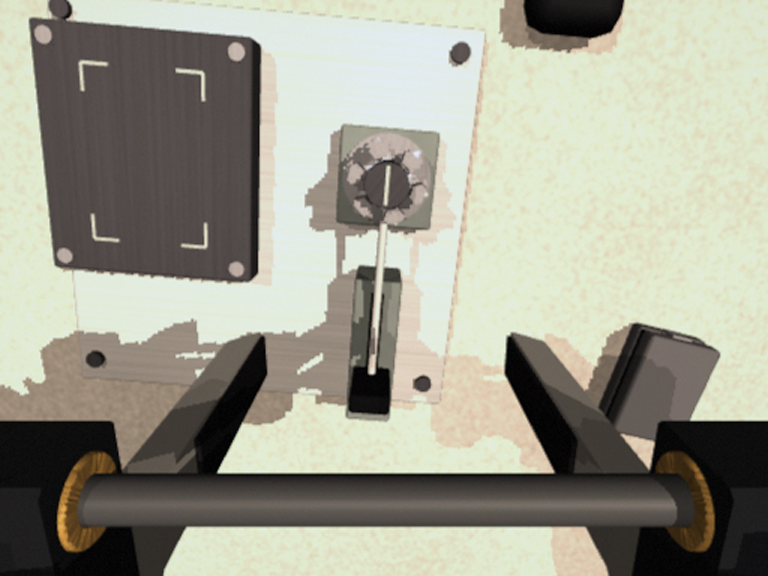

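```bash
python3 - <<'E'
from h import *
s=cam("wrist"); im=s["img"]
M=onplane(s,np.array([(80,63),(204,72),(207,247.5),(92.5,240)])/1.5-.17,.035)[:,:2]
print(M.round(4),[np.linalg.norm(M[i]-M[i-1]).round(4) for i in range(4)])
L=np.array([(.05,.033),(.05,-.033),(-.05,-.033),(-.05,.033)])
B=onplane(s,np.array([(486,30),(438,403)])/1.5-.17,.012)[:,:2]; print(B,np.linalg.norm(B[0]-B[1]))
a=(L-L.mean(0))@[1,1j]; b=(M-M.mean(0))@[1,1j]; th=np.angle((b*a.conj()).sum()); c=M.mean(0)
print("marks: c",c,"yaw",np.degrees(th))
e=B[0]-B[1]; print("base edge yaw",np.degrees(np.arctan2(e[1],e[0])))
n=c@[1,1j]-.15j*np.exp(1j*th); print("nut from marks",n)
print("spindle end",onplane(s,np.array([(387,185)])/1.5-.17,.082))
l=onplane(s,np.array([(388.5,163),(385.5,208)])/1.5,.082); e=l[0]-l[1]; print("line yaw",np.degrees(np.arctan2(e[1],e[0])))
u,v=proj(s,[[n.real,n.imag,.075]])[0].astype(int)
c=cv2.resize(im[v-38:v+42,u-40:u+40],(600,600),interpolation=cv2.INTER_CUBIC)
# polar rectified view, elevator ccw angle vs radius at z=.072
ang=np.radians(np.arange(0,360,.5)); rr=np.arange(.011,.028,.0002)
P=np.array([[ (n+r*np.exp(1j*(x+th))) for x in ang] for r in rr])
uv=proj(s,np.c_[P.real.ravel(),P.imag.ravel(),np.full(P.size,.072)]).reshape(P.shape+(2,)).astype(np.float32)
pol=cv2.remap(im,uv[:,:,0],uv[:,:,1],cv2.INTER_CUBIC)
cv2.imwrite("pics/nut.png",np.r_[cv2.resize(c,(720,500)),pol][:,:,::-1])
E
```

```text
[[ 0.665   0.0163]
 [ 0.6603 -0.0564]
 [ 0.5541 -0.048 ]
 [ 0.5589  0.026 ]] [np.float64(0.1066), np.float64(0.0729), np.float64(0.1065), np.float64(0.0741)]
[[ 0.6879735  -0.22671364]
 [ 0.42805067 -0.20524344]] 0.26080806530742745
marks: c [ 0.60956887 -0.01552197] yaw -4.493851033442987
base edge yaw -4.7220382017015226
nut from marks (0.5978160515973974-0.16506083256664542j)
spindle end [[ 0.59855453 -0.16515171  0.082     ]]
line yaw -3.6347685908108285
```

View pics/nut.png

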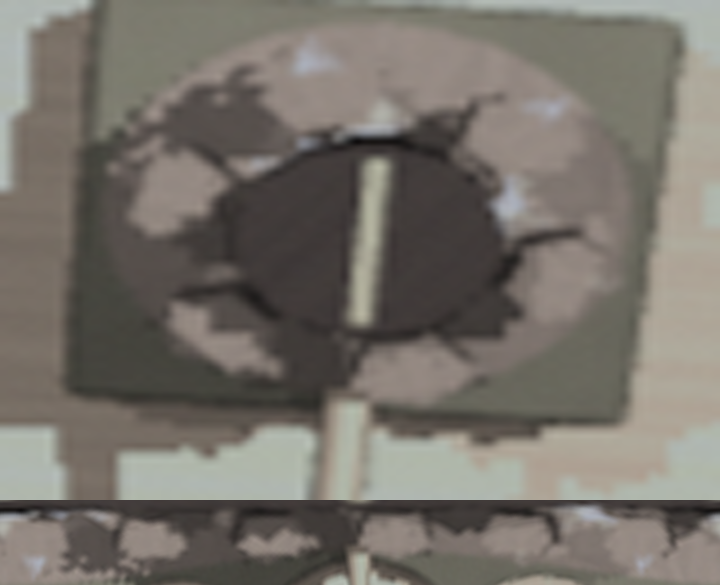

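Request:
move_arm:
  motion:
    - [[0,0.02,0],0]
    - [[0,0.02,0],0]
    - [[0,0.02,0],0]
    - [[0,0.02,0],0]
    - [[0,0,0],0]
    - [[0,0,0],0]
    - [[0,0,0],0]
    - [[0,0,0],0]

```text
t: 3.55
position: [0.5427, -0.1654, 0.0945]
tcp_rot: [0.501, -0.5, 0.499, -0.5]
wrist_force: [0.6, 0.2, 1.3]
grip_width: 0.0942
```

```bash
cat > nut.py <<'E'
from h import *
import sys
s=cam("wrist"); im=s["img"]; n=0.5982-.1651j; th=np.radians(-4.5); to((.542,-.165,.093),-90)
u,v=proj(s,[[n.real,n.imag,.075]])[0]
g=np.arange(-.032,.032,.0001)
def ortho(z):   # rectified top view, elevator axes: +x up, +y left
    X,Y=np.meshgrid(-g,-g); P=n+(Y+1j*X*-1*-1)*np.exp(1j*th)
    uv=proj(s,np.c_[P.real.ravel(),P.imag.ravel(),np.full(P.size,z)]).reshape(P.shape+(2,)).astype(np.float32)
    return cv2.remap(im,uv[:,:,0],uv[:,:,1],cv2.INTER_CUBIC)
o=ortho(.072); k=len(g)//2
for d in range(0,360,30):
    a=np.radians(d); cv2.line(o,tuple(int(k-r*np.sin(a)) if i==0 else int(k-r*np.cos(a)) for i,r in ((0,280),(1,280))),tuple(int(k-315*f(a)) for f in (np.sin,np.cos)),(255,0,0) if d%60==0 else (0,0,255),2)
o=np.clip(o*1.5,0,255).astype(np.uint8)
cv2.imwrite(sys.argv[1],cv2.resize(o,(600,600))[:,:,::-1])
E
python3 nut.py pics/nut2.png
```

```text
shift [-0.0004  0.0013 -0.0006] turn 0.0028 | pos [ 0.5426 -0.1654  0.0943] psi -89.84 F [-0.2  0.4  0.5] w 0.094 t 3.6
```

View pics/nut2.png

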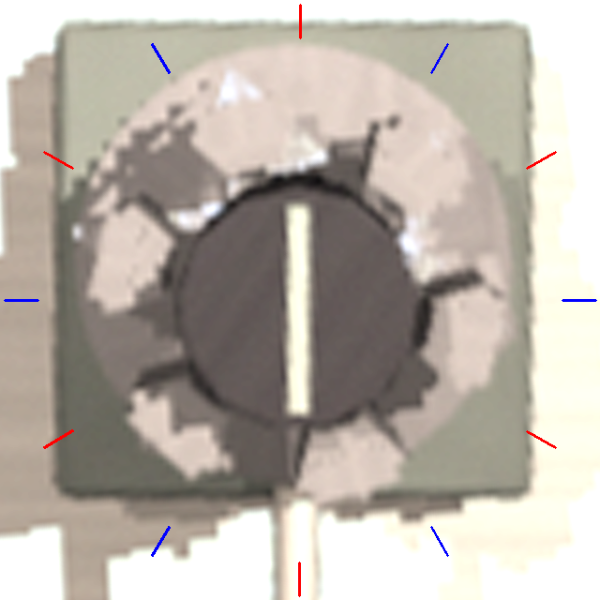

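Request:
move_arm:
  motion:
    - [[0,0,0.014],0]
    - [[0,0,0.014],0]
    - [[0,0,0.014],0]
    - [[0,0,0.0136],0]
    - [[0,0,0],-0.107]
    - [[0,0,0],-0.107]
    - [[0,0,0],0]
    - [[0,0,0],0]
  grip: 1

```text
t: 4.4
position: [0.5978, -0.1653, 0.0937]
tcp_rot: [0.55, -0.55, 0.444, -0.444]
wrist_force: [-0.3, 0.5, 0.8]
grip_width: 0.0943
```

```bash
python3 -c "
from h import *
to((.5982,-.1651,.034),-77.5)"
```

```text
shift [-0.0001  0.0597  0.0004] turn -0.0048 | pos [ 0.5978 -0.1653  0.0937] psi -77.78 F [-0.3  0.5  0.8] w 0.0943 t 4.4
```

Request:
move_arm:
  motion:
    - [[0,0.012,0],0]
    - [[0,0.012,0],0]
    - [[0,0.012,0],0]
    - [[0,0.012,0],0]
    - [[0,0.0115,0],0]
    - [[0,0,0],0]
    - [[0,0,0],0]
    - [[0,0,0],0]

```text
t: 5.2
position: [0.5981, -0.1652, 0.0344]
tcp_rot: [0.551, -0.551, 0.443, -0.443]
wrist_force: [-0.4, 0.4, 1.7]
grip_width: 0.0937
```

Request:
move_arm:
  motion:
    - [[0,0,0],0]
    - [[0,0,0],0]
    - [[0,0,0],0]
    - [[0,0,0],0]
    - [[0,0,0],0]
    - [[0,0,0],0]
    - [[0,0,0],0]
    - [[0,0,0],0]
  grip: 0

```text
t: 6.0
position: [0.598, -0.1661, 0.034]
tcp_rot: [-0.551, 0.551, -0.443, 0.443]
wrist_force: [1.9, -6.3, -1.1]
grip_width: 0.0455
```

```bash
python3 -c "
from h import *
to((.5982,-.1651,.034),-124.5); print(bot.sense()['ft_torque'])"
```

```text
shift [-0.0009 -0.      0.0004] turn 0.8184 | pos [ 0.598  -0.1661  0.034 ] psi -77.61 F [ 1.9 -6.3 -1.1] w 0.0455 t 6.0
[-1.02170193 -0.43436127  0.16065335]
```

Request:
move_arm:
  motion:
    - [[0,0,0],0.1]
    - [[0,0,0],0.1]
    - [[0,0,0],0.1]
    - [[0,0,0],0.1]
    - [[0,0,0],0.1]
    - [[0,0,0],0.1]
    - [[0,0,0],0.1]
    - [[0,0,0],0.08]

```text
t: 6.8
position: [0.5983, -0.1646, 0.034]
tcp_rot: [-0.341, 0.34, -0.62, 0.62]
wrist_force: [1.7, 1.1, -2.0]
grip_width: 0.0455
```

```bash
python3 -c "
from h import *
to((.5982,-.1651,.034),-124.5); print(bot.sense()['ft_torque'])"
```

```text
shift [0.0005 0.     0.0002] turn 0.0357 | pos [ 0.5983 -0.1646  0.034 ] psi -122.46 F [ 1.7  1.1 -2. ] w 0.0455 t 6.8
[ 0.65457393 -0.73269293  0.27605758]
```

Request:
move_arm:
  motion:
    - [[0,0,0],0.034]
    - [[0,0,0],0]
    - [[0,0,0],0]
    - [[0,0,0],0]
    - [[0,0,0],0]
    - [[0,0,0],0]
    - [[0,0,0],0]
    - [[0,0,0],0]

```text
t: 7.6
position: [0.5983, -0.1645, 0.034]
tcp_rot: [0.332, -0.331, 0.625, -0.624]
wrist_force: [4.4, 4.5, -1.7]
grip_width: 0.0459
```

```bash
python3 -c "
from h import *
to((.5982,-.1651,.034),-124.5); print(bot.sense()['ft_torque'])"
```

```text
shift [0.0006 0.     0.0003] turn 0.0071 | pos [ 0.5983 -0.1645  0.034 ] psi -124.09 F [ 4.4  4.5 -1.7] w 0.0459 t 7.6
[ 1.23788153 -1.21152605 -0.25778356]
```

Request:
move_arm:
  motion:
    - [[0,0,0],0]
    - [[0,0,0],0]
    - [[0,0,0],0]
    - [[0,0,0],0]
    - [[0,0,0],0]
    - [[0,0,0],0]
    - [[0,0,0],0]
    - [[0,0,0],0]
  grip: 1

```text
t: 8.4
position: [0.5977, -0.1651, 0.0339]
tcp_rot: [0.331, -0.331, 0.625, -0.625]
wrist_force: [0.7, -0.4, 0.0]
grip_width: 0.0941
```

Request:
move_arm:
  motion:
    - [[0,-0.015,0],0]
    - [[0,-0.015,0],0]
    - [[0,-0.015,0],0]
    - [[0,-0.015,0],0]
    - [[0,0,0],-0.15]
    - [[0,0,0],-0.15]
    - [[0,0,0],-0.15]
    - [[0,0,0],-0.15]

```text
t: 9.2
position: [0.598, -0.1653, 0.0952]
tcp_rot: [0.502, -0.502, 0.497, -0.498]
wrist_force: [-0.0, 0.6, 0.6]
grip_width: 0.094
```

Request:
move_arm:
  motion:
    - [[0,0,-0.014],0]
    - [[0,0,-0.014],0]
    - [[0,0,-0.014],0]
    - [[0,0,-0.014],0]
    - [[0,0,0],0]
    - [[0,0,0],0]
    - [[0,0,0],0]
    - [[0,0,0],0]

```text
t: 10.0
position: [0.5423, -0.1652, 0.094]
tcp_rot: [0.501, -0.501, 0.499, -0.499]
wrist_force: [0.1, -0.0, -0.6]
grip_width: 0.0941
```

```bash
python3 nut.py pics/nut3.png
```

```text
shift [-0.0002  0.0009 -0.0002] turn 0.0031 | pos [ 0.5422 -0.1652  0.0939] psi -89.82 F [-0.1  0.3 -0. ] w 0.0937 t 10.05
```

View pics/nut3.png

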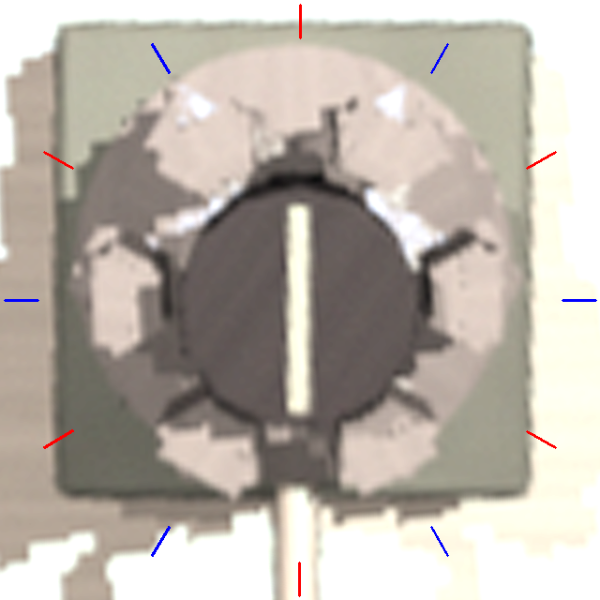

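Request:
move_arm:
  motion:
    - [[0,-0.015,0],0.082]
    - [[0,-0.015,0],0]
    - [[0,-0.015,0],0]
    - [[0,0,0],0]
    - [[0,0,0],0]
    - [[0,0,0],0]
    - [[0,0,0],0]
    - [[0,0,0],0]
  grip: 0

```text
t: 10.85
position: [0.5415, -0.1652, 0.1384]
tcp_rot: [0.48, -0.48, 0.52, -0.519]
wrist_force: [0.0, 0.5, 0.7]
grip_width: 0.0333
```

```bash
python3 - <<'E'
from h import *
s=cam("wrist"); cv2.imwrite("pics/w2.png",np.clip(s["img"][:,:,::-1]*1.3,0,255).astype(np.uint8))
to((.4365,-.1523,.06),-94.5); 
# tab top mask
print(proj(s,[[.4674,-.1548,.095],[.4753,-.1554,.095]]))
E
```

```text
shift [-0.0046  0.0786 -0.1057] turn -0.0007 | pos [ 0.5416 -0.1652  0.1385] psi -94.54 F [0.5 0.7 0.6] w 0.0294 t 10.9
[[251.99078138 300.11363891]
 [251.90655751 291.17498571]]
```

Request:
move_arm:
  motion:
    - [[-0.001,0,-0.02],0]
    - [[-0.001,0,-0.02],0]
    - [[-0.001,0,-0.02],0]
    - [[-0.001,0,-0.02],0]
    - [[-0.0006,0,-0.0257],0]
    - [[0,0,0],0]
    - [[0,0,0],0]
    - [[0,0,0],0]

```text
t: 11.7
position: [0.4376, -0.1524, 0.139]
tcp_rot: [-0.48, 0.48, -0.519, 0.519]
wrist_force: [-0.7, 0.3, -0.9]
grip_width: 0.0006
```

Request:
move_arm:
  motion:
    - [[0,0.015,0],0]
    - [[0,0.015,0],0]
    - [[0,0.015,0],0]
    - [[0,0.015,0],0]
    - [[0,0.014,0],0]
    - [[0,0,0],0]
    - [[0,0,0],0]
    - [[0,0,0],0]

```text
t: 12.5
position: [0.4374, -0.1524, 0.0655]
tcp_rot: [-0.48, 0.48, -0.519, 0.52]
wrist_force: [0.8, 0.3, 0.5]
grip_width: 0.0007
```

```bash
python3 - <<'E'
from h import *
s=cam("wrist"); cv2.imwrite("pics/w2.png",np.clip(s["img"][:,:,::-1]*1.3,0,255).astype(np.uint8))
e=np.array([.9969,-.0785]); n=np.array([.598,-.165]); p=n-.095*e; to((*p,.06),-94.5); print((bot.sense()["position"][:2]-n)@e)
E
```

```text
shift [-0.0001  0.0056  0.0661] turn -0.0006 | pos [ 0.4373 -0.1524  0.0656] psi -94.53 F [ 0.1 -0.1  0.5] w 0.0006 t 12.55
-0.16114189611984597
```

View pics/w2.png

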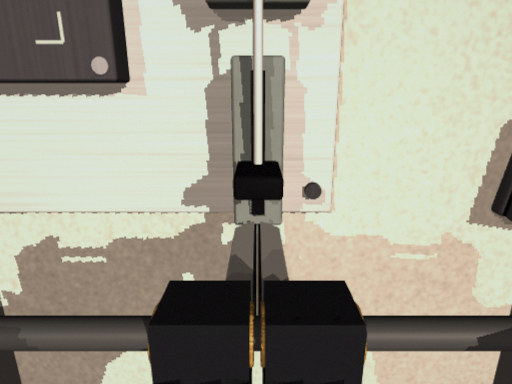

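Request:
move_arm:
  motion:
    - [[0,0,0.007],0]
    - [[0,0,0.007],0]
    - [[0,0,0.007],0]
    - [[0,0,0.007],0]
    - [[0,0,0.007],0]
    - [[0,0,0.007],0]
    - [[0,0,0.007],0]
    - [[0,0,0.007],0]

```text
t: 13.35
position: [0.4931, -0.1567, 0.0648]
tcp_rot: [0.48, -0.48, 0.52, -0.519]
wrist_force: [-2.6, 0.7, 0.5]
grip_width: 0.0006
```

Request:
move_arm:
  motion:
    - [[0,0,0.002],0]
    - [[0,0,0.002],0]
    - [[0,0,0.002],0]
    - [[0,0,0.001],0]
    - [[0,0,0],0]
    - [[0,0,0],0]
    - [[0,0,0],0]
    - [[0,0,0],0]

```text
t: 14.15
position: [0.4996, -0.1573, 0.065]
tcp_rot: [-0.48, 0.48, -0.519, 0.519]
wrist_force: [-1.4, 0.3, -0.7]
grip_width: 0.0007
```

```bash
cat > pin.py <<'E'
from h import *
e=np.array([.9969,-.0785]); n=np.array([.598,-.165]); p=n-.095*e; to((*p,.06),-94.5); print((bot.sense()["position"][:2]-n)@e)
E
python3 pin.py
```

```text
shift [-0.0001  0.005   0.0037] turn -0.0008 | pos [ 0.4996 -0.1573  0.065 ] psi -94.54 F [-1.4  0.3 -0.7] w 0.0007 t 14.15
-0.09870705852214455
```

Request:
move_arm:
  motion:
    - [[0,0,0.001],0]
    - [[0,0,0.001],0]
    - [[0,0,0.001],0]
    - [[0,0,0.001],0]
    - [[0,0,0],0]
    - [[0,0,0],0]
    - [[0,0,0],0]
    - [[0,0,0],0]

```text
t: 14.95
position: [0.5037, -0.1576, 0.065]
tcp_rot: [-0.48, 0.48, -0.519, 0.519]
wrist_force: [-0.1, 0.6, 0.7]
grip_width: 0.0004
```

Request:
move_arm:
  motion:
    - [[0,0,0.001],0]
    - [[0,0,0],0]
    - [[0,0,0.001],0]
    - [[0,0,0],0]
    - [[0,0,0],0]
    - [[0,0,0],0]
    - [[0,0,0],0]
    - [[0,0,0],0]

```text
t: 15.75
position: [0.5041, -0.1577, 0.0647]
tcp_rot: [0.479, -0.48, 0.52, -0.519]
wrist_force: [-10.3, 1.0, 6.8]
grip_width: 0.0004
```

```bash
python3 pin.py
```

```text
shift [-0.0001  0.0047 -0.0008] turn -0.0009 | pos [ 0.5041 -0.1577  0.0647] psi -94.55 F [-10.3   1.    6.8] w 0.0004 t 15.75
-0.09420839546623287
```

Request:
move_arm:
  motion:
    - [[0,0,-0.003],0]
    - [[0,-0.02,-0.005],0]
    - [[0,-0.02,0],0]
    - [[0,-0.025,0],0]
    - [[0,-0.025,0],0]
    - [[0,-0.025,0],0]
    - [[0,0,0],0]
    - [[0,0,0],0]

```text
t: 16.55
position: [0.4978, -0.1572, 0.1801]
tcp_rot: [-0.48, 0.48, -0.519, 0.52]
wrist_force: [-0.1, -0.0, -1.2]
grip_width: 0.0006
```

```bash
python3 - <<'E'
from h import *
to((.522,.379,.18),-90)
s=cam("wrist"); a=np.clip(s["img"][:,:,::-1]*1.3,0,255).astype(np.uint8)
t=cam("top"); b=t["img"][150:290,100:420,::-1]; b=cv2.resize(b,(768,336),interpolation=cv2.INTER_CUBIC)
cv2.imwrite("pics/w3.png",np.r_[cv2.resize(a[:260],(512,260)), cv2.resize(b,(512,224))])
E
```

```text
shift [-0.5364 -0.     -0.0183] turn -0.0792 | pos [ 0.4978 -0.1572  0.1801] psi -94.54 F [-0.1 -0.  -1.2] w 0.0006 t 16.55
```

View pics/w3.png

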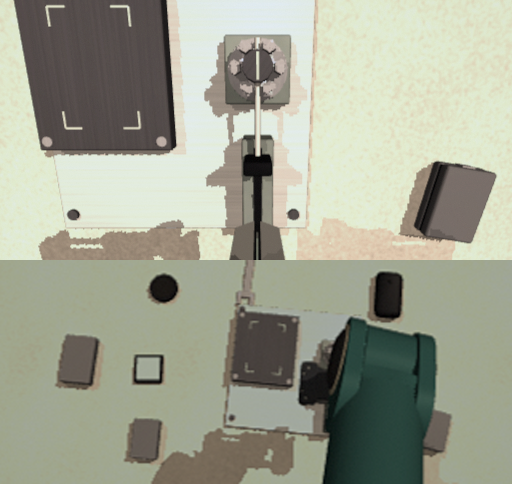

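Request:
move_arm:
  motion:
    - [[-0.038,0,-0.0013],0]
    - [[-0.038,0,-0.0013],0]
    - [[-0.038,0,-0.0013],0]
    - [[-0.038,0,-0.0013],0]
    - [[-0.038,0,-0.0013],0]
    - [[-0.038,0,-0.0013],0]
    - [[-0.038,0,-0.0013],0]
    - [[-0.038,0,-0.0013],0]
  grip: 1

```text
t: 17.45
position: [0.5107, 0.1482, 0.179]
tcp_rot: [0.479, -0.48, 0.52, -0.519]
wrist_force: [2.3, -0.5, -0.4]
grip_width: 0.061
```

Request:
move_arm:
  motion:
    - [[-0.038,0,-0.0013],0]
    - [[-0.038,0,-0.0013],0]
    - [[-0.038,0,-0.0013],0]
    - [[-0.038,0,-0.0013],0]
    - [[-0.038,0,-0.0013],0]
    - [[-0.038,0,-0.0013],-0.079]
    - [[0,0,0],0]
    - [[0,0,0],0]

```text
t: 18.25
position: [0.5208, 0.3749, 0.1785]
tcp_rot: [-0.499, 0.501, -0.5, 0.5]
wrist_force: [0.4, -0.8, -0.0]
grip_width: 0.0938
```

```bash
cat > case.py <<'E'
from h import *
import sys
def find(s,guess,z,tile=False,sub=0):
    """min-area rectangle of the top face near guess -> centre, long-axis yaw (deg), sizes"""
    im=s["img"].astype(int); u,v=proj(s,[[*guess,z]])[0].astype(int)
    ref=np.median(im[v-6:v+7,u-6:u+7].reshape(-1,3),0)
    m=(np.abs(im-ref).max(2)<(60 if tile else 16)).astype(np.uint8)
    m=cv2.morphologyEx(m,cv2.MORPH_CLOSE,np.ones((3,3))); m=cv2.morphologyEx(m,cv2.MORPH_OPEN,np.ones((7,7)))
    n,l,st,ce=cv2.connectedComponentsWithStats(m); k=(l==l[v,u])
    c=max(cv2.findContours(k.astype(np.uint8),cv2.RETR_EXTERNAL,cv2.CHAIN_APPROX_NONE)[0],key=len)
    X=onplane(s,c.reshape(-1,2),z)[:,:2]*1000
    (x,y),(a,b),t=cv2.minAreaRect(X.astype(np.float32))
    if a<b: a,b,t=b,a,t+90
    t=(t+90)%180-90
    print("ref",ref,"px",(u,v),"centre",round(x/1000,4),round(y/1000,4),"size",round(a,1),round(b,1),"long yaw",round(t,1),"area/rect",round(cv2.contourArea(X.astype(np.float32))/(a*b),3))
    o=s["img"].copy(); cv2.drawContours(o,[c],-1,(255,0,0),1); return o
if __name__=="__main__":
    g=[float(x) for x in sys.argv[1:4]]; s=cam("wrist")
    o=find(s,g[:2],g[2],len(sys.argv)>5); cv2.imwrite(sys.argv[4],o[:,:,::-1]); to((0,0,0))
E
python3 case.py .582 .379 .03 pics/c1.png
```

```text
ref [85. 78. 74.] px (np.int64(253), np.int64(112)) centre 0.5791 0.3796 size 99.3 65.7 long yaw -4.1 area/rect 0.933
shift [ 0.3742  0.18   -0.5207] turn 0 | pos [0.5213 0.3739 0.1788] psi -90.05 F [-0.2 -1.   0.4] w 0.0943 t 18.3
```

View pics/c1.png

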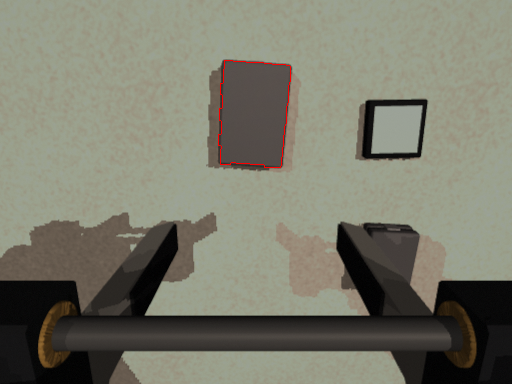

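```bash
python3 -c "
from h import *
to((.579,.3796,.009),-94)"
```

```text
shift [-0.006   0.1697  0.0579] turn 0.0689 | pos [0.5213 0.3739 0.1788] psi -90.05 F [-0.2 -1.   0.4] w 0.0943 t 18.3
```

Request:
move_arm:
  motion:
    - [[-0.002,0.02,0.02],0]
    - [[-0.002,0.02,0.02],0]
    - [[-0.002,0.02,0.018],0]
    - [[0,0.02,0],0.069]
    - [[0,0.02,0],0]
    - [[0,0.015,0],0]
    - [[0,0,0],0]
    - [[0,0,0],0]

```text
t: 19.1
position: [0.5798, 0.3802, 0.0655]
tcp_rot: [-0.482, 0.482, -0.517, 0.517]
wrist_force: [0.3, -0.2, -0.4]
grip_width: 0.094
```

```bash
python3 -c "
from h import *
to((.579,.3796,.009),-94)"
```

```text
shift [ 0.0007  0.0565 -0.0007] turn 0.0002 | pos [0.5798 0.3802 0.0655] psi -93.99 F [ 0.3 -0.2 -0.4] w 0.094 t 19.1
```

Request:
move_arm:
  motion:
    - [[0,0.014,-0.0007],0]
    - [[0,0.014,0],0]
    - [[0,0.014,0],0]
    - [[0,0.014,0],0]
    - [[0,0,0],0]
    - [[0,0,0],0]
    - [[0,0,0],0]
    - [[0,0,0],0]

```text
t: 19.9
position: [0.5791, 0.3809, 0.0096]
tcp_rot: [-0.483, 0.482, -0.517, 0.517]
wrist_force: [-0.6, 0.1, -0.3]
grip_width: 0.0938
```

Request:
move_arm:
  motion:
    - [[0,0,0],0]
    - [[0,0,0],0]
    - [[0,0,0],0]
    - [[0,0,0],0]
    - [[0,0,0],0]
    - [[0,0,0],0]
    - [[0,0,0],0]
    - [[0,0,0],0]
  grip: 0

```text
t: 20.7
position: [0.5789, 0.3805, 0.009]
tcp_rot: [-0.482, 0.482, -0.517, 0.517]
wrist_force: [-1.0, -2.7, 3.1]
grip_width: 0.0659
```

Request:
move_arm:
  motion:
    - [[0,-0.01,0],0]
    - [[0,-0.015,0],0]
    - [[0,-0.015,0],0]
    - [[0,-0.015,0],0]
    - [[0,-0.01,0],0]
    - [[0,0,0],0]
    - [[0,0,0],0]
    - [[0,0,0],0]

```text
t: 21.5
position: [0.5785, 0.3804, 0.0732]
tcp_rot: [0.482, -0.483, 0.517, -0.517]
wrist_force: [-1.0, -0.2, -2.0]
grip_width: 0.066
```

```bash
python3 -c "
from h import *
to((.6096,-.0155,.08),-94.5)"
```

```text
shift [ 0.3928 -0.0066  0.0584] turn 0.0094 | pos [0.5785 0.3804 0.0732] psi -93.96 F [-1.  -0.2 -2. ] w 0.066 t 21.5
```

Request:
move_arm:
  motion:
    - [[0.015,0,0.002],0]
    - [[0.03,0,0.0045],0]
    - [[0.033,0,0.005],0]
    - [[0.033,0,0.005],0]
    - [[0.033,0,0.005],0]
    - [[0.033,0,0.005],0]
    - [[0.033,0,0.005],0]
    - [[0.033,0,0.005],0]

```text
t: 22.3
position: [0.598, 0.1333, 0.0735]
tcp_rot: [0.482, -0.483, 0.517, -0.517]
wrist_force: [-0.2, 0.4, -2.9]
grip_width: 0.0657
```

Request:
move_arm:
  motion:
    - [[0.033,0,0.005],0]
    - [[0.033,0,0.005],0]
    - [[0.033,0,0.005],0]
    - [[0.03,0,0.004],0]
    - [[0.015,0,0.003],0]
    - [[0.006,0,0.002],0.009]
    - [[0,0,0],0]
    - [[0,0,0],0]

```text
t: 23.1
position: [0.6119, -0.014, 0.0739]
tcp_rot: [0.481, -0.48, 0.519, -0.519]
wrist_force: [-0.6, 1.0, -3.2]
grip_width: 0.0655
```

```bash
python3 - <<'E'
from h import *
to((.6096,-.0155,.045),-94.5)
s=cam("wrist"); t=cam("side")
cv2.imwrite("pics/p1.png",np.c_[s["img"],t["img"]][:,:,::-1][:, :].copy()[:, :1024][::1, ::1] if 0 else cv2.resize(np.c_[s["img"],t["img"]][:,:,::-1],(800,300)))
E
```

```text
shift [ 0.0017  0.0289 -0.0022] turn 0.0019 | pos [ 0.6119 -0.014   0.0739] psi -94.39 F [-0.6  1.  -3.2] w 0.0655 t 23.1Traceback (most recent call last):
  File "<stdin>", line 4, in <module>
cv2.error: OpenCV(4.12.0) /io/opencv/modules/imgcodecs/src/loadsave.cpp:1058: error: (-215:Assertion failed) image.channels() == 1 || image.channels() == 3 || image.channels() == 4 in function 'imwrite_'
```

Request:
move_arm:
  motion:
    - [[0.0017,0.008,-0.0022],0]
    - [[0,0.008,0],0]
    - [[0,0.006,0],0]
    - [[0,0.004,0],0]
    - [[0,0.002,0],0]
    - [[0,0.001,0],0]
    - [[0,0,0],0]
    - [[0,0,0],0]

```text
t: 24.0
position: [0.6098, -0.0171, 0.0451]
tcp_rot: [-0.48, 0.48, -0.519, 0.519]
wrist_force: [0.1, -0.0, -2.1]
grip_width: 0.0655
```

```bash
python3 -c "
from h import *
to((.6096,-.0155,.045),-94.5)"
```

```text
shift [-0.0015  0.0001 -0.0003] turn 0.0004 | pos [ 0.6098 -0.0171  0.0451] psi -94.48 F [ 0.1 -0.  -2.1] w 0.0655 t 24.0
```

Nudge back 1.5 mm, lower the last mm, release, lift and back off to look.

Request:
move_arm:
  motion:
    - [[-0.0015,0,0],0]
    - [[0,0.001,0],0]
    - [[0,0,0],0]
    - [[0,0,0],0]
    - [[0,0,0],0]
    - [[0,0,0],0]
    - [[0,0,0],0]
    - [[0,0,0],0]

```text
t: 24.8
position: [0.6098, -0.0156, 0.044]
tcp_rot: [0.48, -0.48, 0.519, -0.519]
wrist_force: [-0.4, 1.6, -0.5]
grip_width: 0.0661
```

Request:
move_arm:
  motion:
    - [[0,0,0],0]
    - [[0,0,0],0]
    - [[0,0,0],0]
    - [[0,0,0],0]
    - [[0,0,0],0]
    - [[0,0,0],0]
    - [[0,0,0],0]
    - [[0,0,0],0]
  grip: 1

```text
t: 25.6
position: [0.6098, -0.0156, 0.0439]
tcp_rot: [0.48, -0.48, 0.519, -0.519]
wrist_force: [-0.3, 0.3, -0.7]
grip_width: 0.0941
```

Request:
move_arm:
  motion:
    - [[0,-0.02,0],0]
    - [[0,-0.025,0],0]
    - [[0,-0.03,0],0]
    - [[0,-0.03,-0.015],0]
    - [[0,-0.03,-0.015],0]
    - [[0,0,-0.015],0]
    - [[0,0,-0.015],0]
    - [[0,0,0],0]

```text
t: 26.4
position: [0.5489, -0.0109, 0.1794]
tcp_rot: [-0.48, 0.48, -0.519, 0.519]
wrist_force: [0.6, 0.1, -0.5]
grip_width: 0.0942
```

```bash
python3 case.py .6096 -.0155 .065 pics/p1.png; python3 -c "
from h import *
to((.36,.228,.18),-90)"
```

```text
ref [106.  97.  92.] px (np.int64(257), np.int64(115)) centre 0.6122 -0.0145 size 97.9 64.7 long yaw -4.5 area/rect 0.942
shift [ 0.0319  0.1791 -0.5491] turn 0 | pos [ 0.5499 -0.011   0.1793] psi -94.48 F [ 0.1 -0.6  0.3] w 0.0936 t 26.45
shift [-0.2234 -0.0008 -0.2079] turn -0.0781 | pos [ 0.5499 -0.011   0.1793] psi -94.48 F [ 0.1 -0.6  0.3] w 0.0936 t 26.45
```

View pics/p1.png

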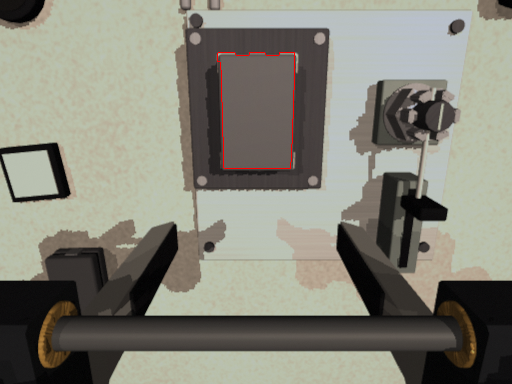

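```bash
python3 - <<'E'
from h import *
s=cam("wrist"); P=onplane(s,[(187.5,29),(329,30),(321,188.5),(192,189.5)],.035)[:,:2]; print(P.round(4),P.mean(0))
q=onplane(s,[(195,38),(319.5,39),(312.5,181),(201.5,181.5)],.035)[:,:2]; print(q.mean(0))
im=s["img"].astype(int).sum(2)
for v in (60,100,150): print(v,[ (u,im[v,u]) for u in list(range(184,194))+list(range(320,332))])
E
```

```text
[[ 0.6892  0.0408]
 [ 0.6785 -0.0853]
 [ 0.5314 -0.0745]
 [ 0.5407  0.0566]] [ 0.6099453  -0.01560285]
[ 0.61033403 -0.01544609]
60 [(184, np.int64(340)), (185, np.int64(335)), (186, np.int64(279)), (187, np.int64(181)), (188, np.int64(186)), (189, np.int64(203)), (190, np.int64(204)), (191, np.int64(201)), (192, np.int64(205)), (193, np.int64(203)), (320, np.int64(209)), (321, np.int64(200)), (322, np.int64(199)), (323, np.int64(207)), (324, np.int64(205)), (325, np.int64(204)), (326, np.int64(192)), (327, np.int64(215)), (328, np.int64(460)), (329, np.int64(526)), (330, np.int64(527)), (331, np.int64(527))]
100 [(184, np.int64(351)), (185, np.int64(356)), (186, np.int64(363)), (187, np.int64(360)), (188, np.int64(357)), (189, np.int64(223)), (190, np.int64(178)), (191, np.int64(201)), (192, np.int64(203)), (193, np.int64(197)), (320, np.int64(201)), (321, np.int64(204)), (322, np.int64(208)), (323, np.int64(210)), (324, np.int64(188)), (325, np.int64(281)), (326, np.int64(477)), (327, np.int64(527)), (328, np.int64(521)), (329, np.int64(525)), (330, np.int64(555)), (331, np.int64(567))]
150 [(184, np.int64(349)), (185, np.int64(346)), (186, np.int64(339)), (187, np.int64(336)), (188, np.int64(341)), (189, np.int64(346)), (190, np.int64(350)), (191, np.int64(289)), (192, np.int64(181)), (193, np.int64(183)), (320, np.int64(204)), (321, np.int64(196)), (322, np.int64(230)), (323, np.int64(477)), (324, np.int64(540)), (325, np.int64(541)), (326, np.int64(537)), (327, np.int64(539)), (328, np.int64(539)), (329, np.int64(564)), (330, np.int64(573)), (331, np.int64(574))]
```

Request:
move_arm:
  motion:
    - [[-0.018,0,-0.017],0]
    - [[-0.03,0,-0.028],0]
    - [[-0.03,0,-0.028],0]
    - [[-0.03,0,-0.028],0]
    - [[-0.03,0,-0.028],0]
    - [[-0.03,0,-0.028],0]
    - [[-0.03,0,-0.028],0]
    - [[-0.025,0,-0.023],0]

```text
t: 27.3
position: [0.3592, 0.2295, 0.1791]
tcp_rot: [0.48, -0.48, 0.519, -0.519]
wrist_force: [0.3, 1.0, 0.1]
grip_width: 0.0939
```

Request:
move_arm:
  motion:
    - [[0,0,0],-0.078]
    - [[0,0,0],0]
    - [[0,0,0],0]
    - [[0,0,0],0]
    - [[0,0,0],0]
    - [[0,0,0],0]
    - [[0,0,0],0]
    - [[0,0,0],0]

```text
t: 28.1
position: [0.3601, 0.2276, 0.179]
tcp_rot: [0.5, -0.5, 0.5, -0.5]
wrist_force: [0.6, -0.3, -1.0]
grip_width: 0.094
```

```bash
python3 case.py .4196 .2284 .03 pics/c2.png; python3 -c "
from h import *
s=cam('wrist');find(s,(.42,.228),.03)" 2>/dev/null
```

```text
ref [94. 83. 72.] px (np.int64(256), np.int64(114)) centre 0.4311 0.2322 size 73.9 13.2 long yaw -2.4 area/rect 0.862
shift [ 0.2278  0.179  -0.36  ] turn 0 | pos [0.3601 0.2276 0.179 ] psi -90.02 F [ 0.  -0.6 -0.6] w 0.0939 t 28.15
```

View pics/c2.png

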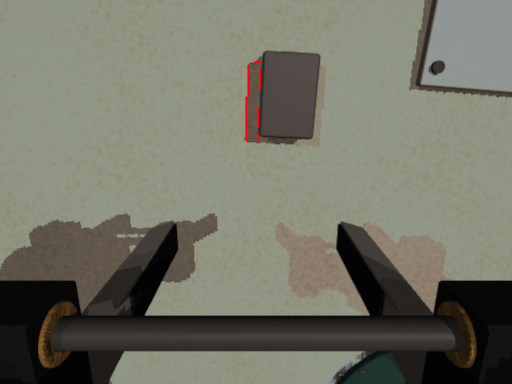

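```bash
python3 case.py .44 .195 .03 pics/c2b.png; python3 -c "
from h import *
s=cam('wrist'); P=onplane(s,[(263,51.5),(320,53),(312,138.5),(259.5,136)],.03)[:,:2]; print(P.round(4),P.mean(0))"
```

```text
ref [81. 74. 71.] px (np.int64(291), np.int64(92)) centre 0.4349 0.2047 size 84.1 65.9 long yaw -3.0 area/rect 0.729
shift [ 0.2278  0.179  -0.3599] turn 0 | pos [0.36   0.2276 0.179 ] psi -90.02 F [-0.5 -0.1 -0.3] w 0.0942 t 28.25
[[0.4767 0.2226]
 [0.4754 0.1699]
 [0.3967 0.1738]
 [0.3992 0.2257]] [0.43700216 0.19801339]
```

```bash
python3 -c "
from h import *
to((.437,.198,.009),-92.4)"
```

```text
shift [0.0296 0.17   0.077 ] turn 0.0416 | pos [0.36   0.2276 0.179 ] psi -90.01 F [0.9 0.1 0.9] w 0.0939 t 28.3
```

Request:
move_arm:
  motion:
    - [[0.01,0.01,0.025],0]
    - [[0.01,0.02,0.026],0]
    - [[0.0096,0.02,0.026],0]
    - [[0,0.025,0],0.0416]
    - [[0,0.02,0],0]
    - [[0,0.02,0],0]
    - [[0,0,0],0]
    - [[0,0,0],0]

```text
t: 29.1
position: [0.437, 0.1982, 0.0643]
tcp_rot: [0.489, -0.49, 0.51, -0.51]
wrist_force: [-0.1, 0.2, 0.5]
grip_width: 0.0941
```

```bash
python3 -c "
from h import *
to((.437,.198,.009),-92.4)"
```

```text
shift [0.0002 0.0553 0.    ] turn 0.0003 | pos [0.437  0.1982 0.0643] psi -92.38 F [-0.1  0.2  0.5] w 0.0941 t 29.1
```

Request:
move_arm:
  motion:
    - [[0,0.014,0],0]
    - [[0,0.014,0],0]
    - [[0,0.014,0],0]
    - [[0,0.0133,0],0]
    - [[0,0,0],0]
    - [[0,0,0],0]
    - [[0,0,0],0]
    - [[0,0,0],0]

```text
t: 29.9
position: [0.4374, 0.1981, 0.0091]
tcp_rot: [-0.49, 0.489, -0.51, 0.51]
wrist_force: [-0.5, 0.9, 0.3]
grip_width: 0.0935
```

Request:
move_arm:
  motion:
    - [[0,0,0],0]
    - [[0,0,0],0]
    - [[0,0,0],0]
    - [[0,0,0],0]
    - [[0,0,0],0]
    - [[0,0,0],0]
    - [[0,0,0],0]
    - [[0,0,0],0]
  grip: 0

```text
t: 30.7
position: [0.437, 0.198, 0.0087]
tcp_rot: [0.489, -0.489, 0.51, -0.51]
wrist_force: [0.4, 0.3, 0.8]
grip_width: 0.0539
```

Request:
move_arm:
  motion:
    - [[0,-0.01,0],0]
    - [[0,-0.02,0],0]
    - [[0,-0.02,0],0]
    - [[0,-0.02,0],0]
    - [[0,-0.02,0],0]
    - [[0,-0.01,0],0]
    - [[0,0,0],0]
    - [[0,0,0],0]

```text
t: 31.5
position: [0.4368, 0.1978, 0.1083]
tcp_rot: [0.489, -0.49, 0.51, -0.51]
wrist_force: [-0.4, -0.6, -2.3]
grip_width: 0.0535
```

```bash
python3 -c "
from h import *
to((.6106,-.0152,.11),-94.5)"
```

```text
shift [ 0.2055 -0.0018  0.1825] turn 0.0366 | pos [0.4368 0.1978 0.1083] psi -92.4 F [-0.4 -0.6 -2.3] w 0.0535 t 31.5
```

Request:
move_arm:
  motion:
    - [[0.012,0,0.011],0]
    - [[0.025,0,0.022],0]
    - [[0.033,0,0.029],0]
    - [[0.033,0,0.029],0]
    - [[0.033,0,0.029],0]
    - [[0.033,0,0.029],0]
    - [[0.025,0,0.022],0]
    - [[0.0115,0,0.0115],0]

```text
t: 32.3
position: [0.6114, -0.0181, 0.107]
tcp_rot: [0.488, -0.489, 0.511, -0.511]
wrist_force: [-1.0, 0.3, -1.4]
grip_width: 0.0538
```

Request:
move_arm:
  motion:
    - [[0,0,0],0.0366]
    - [[0,0.005,0],0]
    - [[0,0.01,0],0]
    - [[0,0.01,0],0]
    - [[0,0.005,0],0]
    - [[0,0,0],0]
    - [[0,0,0],0]
    - [[0,0,0],0]

```text
t: 33.1
position: [0.611, -0.0148, 0.079]
tcp_rot: [-0.48, 0.48, -0.519, 0.519]
wrist_force: [0.6, -0.3, -1.2]
grip_width: 0.0539
```

```bash
python3 -c "
from h import *
to((.6106,-.0152,.0745),-94.5)"
```

```text
shift [ 0.0004  0.0045 -0.0003] turn 0.0003 | pos [ 0.611  -0.0148  0.079 ] psi -94.48 F [ 0.6 -0.3 -1.2] w 0.0539 t 33.1
```

Request:
move_arm:
  motion:
    - [[0.0004,0.003,0],0]
    - [[0,0.0018,0],0]
    - [[0,0,0],0]
    - [[0,0,0],0]
    - [[0,0,0],0]
    - [[0,0,0],0]
    - [[0,0,0],0]
    - [[0,0,0],0]

```text
t: 33.9
position: [0.6107, -0.0153, 0.0738]
tcp_rot: [0.48, -0.48, 0.519, -0.519]
wrist_force: [0.9, 0.4, -1.5]
grip_width: 0.0534
```

Request:
move_arm:
  motion:
    - [[0,0,0],0]
    - [[0,0,0],0]
    - [[0,0,0],0]
    - [[0,0,0],0]
    - [[0,0,0],0]
    - [[0,0,0],0]
    - [[0,0,0],0]
    - [[0,0,0],0]
  grip: 1

```text
t: 34.7
position: [0.6108, -0.0153, 0.0738]
tcp_rot: [0.48, -0.48, 0.519, -0.519]
wrist_force: [-0.5, 0.0, 0.0]
grip_width: 0.0941
```

Request:
move_arm:
  motion:
    - [[0,-0.02,0],0]
    - [[0,-0.025,0],0]
    - [[0,-0.03,0],0]
    - [[0,-0.03,-0.015],0]
    - [[0,-0.03,-0.015],0]
    - [[0,0,-0.015],0]
    - [[0,0,-0.015],0]
    - [[0,0,0],0]

```text
t: 35.5
position: [0.5499, -0.0106, 0.2093]
tcp_rot: [-0.48, 0.48, -0.519, 0.519]
wrist_force: [-0.5, -0.0, 0.6]
grip_width: 0.094
```

```bash
python3 case.py .6106 -.0152 .095 pics/p2.png; python3 -c "
from h import *
to((.39,-.3676,.18),-94.5)
t=cam('top'); im=t['img'][150:290,100:420,::-1]; cv2.imwrite('pics/t2.png',cv2.resize(im,(800,350),interpolation=cv2.INTER_CUBIC))"
```

```text
ref [101.  92.  88.] px (np.int64(257), np.int64(115)) centre 0.6157 -0.0161 size 84.8 56.8 long yaw -4.5 area/rect 0.867
shift [ 0.0324  0.209  -0.5501] turn 0 | pos [ 0.5508 -0.0107  0.2092] psi -94.49 F [ 0.9 -0.   0.4] w 0.0939 t 35.55
shift [ 0.3683  0.0293 -0.1324] turn 0.0001 | pos [ 0.5508 -0.0107  0.2092] psi -94.49 F [ 0.9 -0.   0.4] w 0.0939 t 35.55
```

Request:
move_arm:
  motion:
    - [[0.015,0,-0.005],0]
    - [[0.03,0,-0.011],0]
    - [[0.035,0,-0.0125],0]
    - [[0.035,0,-0.0125],0]
    - [[0.035,0,-0.0125],0]
    - [[0.035,0,-0.0125],0]
    - [[0.035,0,-0.0125],0]
    - [[0.035,0,-0.0125],0]

```text
t: 36.4
position: [0.4401, -0.2594, 0.2087]
tcp_rot: [0.48, -0.48, 0.519, -0.519]
wrist_force: [1.6, -0.5, -0.4]
grip_width: 0.0937
```

Request:
move_arm:
  motion:
    - [[0.035,0.005,-0.0125],0]
    - [[0.035,0.01,-0.0125],0]
    - [[0.03,0.01,-0.011],0]
    - [[0.013,0.004,-0.005],0]
    - [[0,0,0],0]
    - [[0,0,0],0]
    - [[0,0,0],0]
    - [[0,0,0],0]

```text
t: 37.2
position: [0.3914, -0.3663, 0.1802]
tcp_rot: [-0.481, 0.48, -0.519, 0.519]
wrist_force: [0.1, -0.8, 0.5]
grip_width: 0.0942
```

```bash
python3 case.py .449 -.3676 .03 pics/c3.png; python3 - <<'E'
from h import *
a=cv2.imread("pics/p2.png"); b=cv2.imread("pics/c3.png"); c=cv2.imread("pics/t2.png")
cv2.imwrite("pics/m1.png",np.r_[np.c_[a[:230,120:520],b[:230,100:500]],c])
E
```

```text
ref [79. 72. 68.] px (np.int64(254), np.int64(116)) centre 0.4455 -0.3667 size 82.4 54.5 long yaw -14.1 area/rect 0.887
shift [-0.3353  0.18   -0.4183] turn 0 | pos [ 0.3912 -0.3664  0.1802] psi -94.41 F [ 0.9 -0.2  0.3] w 0.0942 t 37.25Traceback (most recent call last):
  File "<stdin>", line 3, in <module>
    res = self.concatenate(tuple(objs), axis=axis)
ValueError: all the input array dimensions except for the concatenation axis must match exactly, but along dimension 1, the array at index 0 has size 392 and the array at index 1 has size 400
```

```bash
python3 - <<'E'
from h import *
a=cv2.imread("pics/p2.png"); b=cv2.imread("pics/c3.png"); c=cv2.imread("pics/t2.png")
cv2.imwrite("pics/m1.png",np.r_[np.c_[a[:230,100:500],b[:230,100:500]],c])
E
```

```text
Traceback (most recent call last):
ValueError: all the input array dimensions except for the concatenation axis must match exactly, but along dimension 1, the array at index 0 has size 400 and the array at index 1 has size 800
```

```bash
python3 - <<'E'
from h import *
a=cv2.imread("pics/p2.png"); b=cv2.imread("pics/c3.png"); c=cv2.imread("pics/t2.png")
cv2.imwrite("pics/m1.png",np.vstack([np.hstack([a[:230,100:500],b[:230,100:500]]),c]))
E
```

```text
(no output)
```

View pics/m1.png

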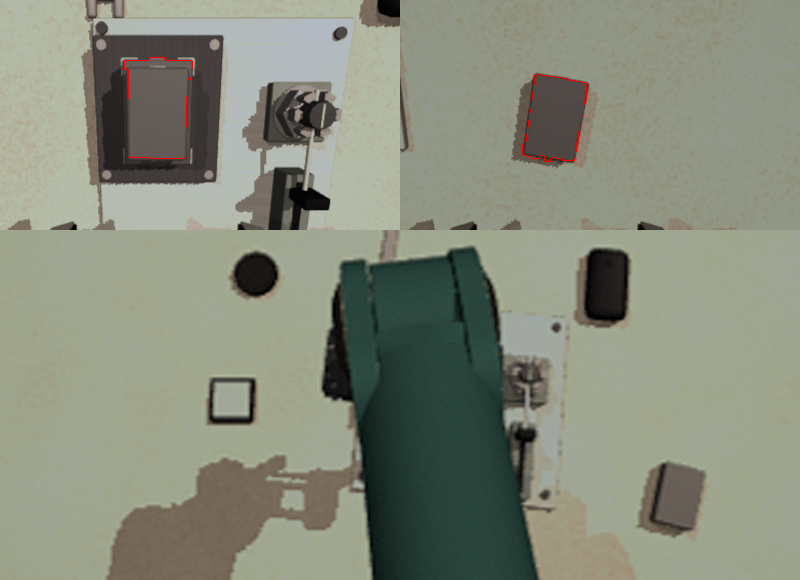

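```bash
python3 -c "
from h import *
to((.4465,-.367,.009),-104.1)
im=cv2.imread('pics/c3.png').astype(int).sum(2)
print(im[140:172,250])"
```

```text
shift [-0.0037  0.1712  0.0551] turn 0.1692 | pos [ 0.3912 -0.3664  0.1802] psi -94.41 F [ 0.9 -0.2  0.3] w 0.0942 t 37.25
[217 212 215 214 212 212 214 214 213 213 211 214 210 214 212 213 209 179
 255 255 255 255 257 257 262 352 420 422 426 428 432 431]
```

Request:
move_arm:
  motion:
    - [[-0.002,0.015,0.018],0]
    - [[-0.0017,0.02,0.019],0]
    - [[0,0.02,0.018],0]
    - [[0,0.025,0],0.085]
    - [[0,0.02,0],0.084]
    - [[0,0.015,0],0]
    - [[0,0,0],0]
    - [[0,0,0],0]

```text
t: 38.05
position: [0.446, -0.3678, 0.0654]
tcp_rot: [-0.435, 0.435, -0.557, 0.558]
wrist_force: [-0.4, 0.5, 0.6]
grip_width: 0.0941
```

```bash
python3 -c "
from h import *
to((.4465,-.367,.009),-104.1)"
```

```text
shift [-0.0009  0.0564  0.0003] turn 0.0009 | pos [ 0.446  -0.3678  0.0654] psi -104.05 F [-0.4  0.5  0.6] w 0.0941 t 38.05
```

Request:
move_arm:
  motion:
    - [[0,0.014,0],0]
    - [[0,0.014,0],0]
    - [[0,0.014,0],0]
    - [[0,0.014,0],0]
    - [[0,0,0],0]
    - [[0,0,0],0]
    - [[0,0,0],0]
    - [[0,0,0],0]

```text
t: 38.85
position: [0.446, -0.368, 0.0094]
tcp_rot: [-0.435, 0.434, -0.558, 0.558]
wrist_force: [-0.2, -0.1, 0.8]
grip_width: 0.0939
```

Request:
move_arm:
  motion:
    - [[0,0,0],0]
    - [[0,0,0],0]
    - [[0,0,0],0]
    - [[0,0,0],0]
    - [[0,0,0],0]
    - [[0,0,0],0]
    - [[0,0,0],0]
    - [[0,0,0],0]
  grip: 0

```text
t: 39.65
position: [0.4456, -0.3678, 0.0088]
tcp_rot: [0.434, -0.434, 0.558, -0.558]
wrist_force: [-0.6, -0.0, 0.7]
grip_width: 0.0536
```

Request:
move_arm:
  motion:
    - [[0,-0.01,0],0]
    - [[0,-0.02,0],0]
    - [[0,-0.025,0],0]
    - [[0,-0.03,0],0]
    - [[0,-0.03,0],0]
    - [[0,-0.025,0],0]
    - [[0,-0.01,0],0]
    - [[0,0,0],0]

```text
t: 40.45
position: [0.446, -0.3681, 0.16]
tcp_rot: [-0.435, 0.434, -0.557, 0.559]
wrist_force: [-0.0, -0.1, -3.2]
grip_width: 0.0537
```

```bash
python3 -c "
from h import *
to((.6106,-.0152,.15),-94.5)"
```

```text
shift [-0.3825  0.0098  0.0731] turn -0.1689 | pos [ 0.446  -0.3681  0.16  ] psi -104.18 F [-0.  -0.1 -3.2] w 0.0537 t 40.45
```

Request:
move_arm:
  motion:
    - [[-0.012,0,0.002],0]
    - [[-0.025,0,0.005],0]
    - [[-0.034,0,0.0065],0]
    - [[-0.034,0,0.0065],0]
    - [[-0.034,0,0.0065],0]
    - [[-0.034,0,0.0065],0]
    - [[-0.034,0,0.0065],0]
    - [[-0.034,0,0.0065],0]

```text
t: 41.25
position: [0.549, -0.1428, 0.1573]
tcp_rot: [0.434, -0.435, 0.558, -0.557]
wrist_force: [-0.0, -0.9, -2.2]
grip_width: 0.0533
```

Request:
move_arm:
  motion:
    - [[-0.034,0,0.0065],0]
    - [[-0.034,0,0.0065],0]
    - [[-0.034,0,0.0065],0]
    - [[-0.025,0,0.005],0]
    - [[-0.0145,0,0.0025],0]
    - [[0,0,0],-0.084]
    - [[0,0,0],-0.084]
    - [[0,0,0],0]

```text
t: 42.05
position: [0.6094, -0.0148, 0.1578]
tcp_rot: [0.48, -0.481, 0.52, -0.519]
wrist_force: [-0.5, -0.7, -2.9]
grip_width: 0.0537
```

```bash
python3 -c "
from h import *
to((.6106,-.0152,.1045),-94.5)"
```

```text
shift [0.0003 0.0533 0.0013] turn 0.0005 | pos [ 0.6094 -0.0148  0.1578] psi -94.47 F [-0.5 -0.7 -2.9] w 0.0537 t 42.05
```

Request:
move_arm:
  motion:
    - [[0.0003,0.01,0],0]
    - [[0,0.015,0],0]
    - [[0,0.013,0],0]
    - [[0,0.008,0],0]
    - [[0,0.003,0],0]
    - [[0,0,0],0]
    - [[0,0,0],0]
    - [[0,0,0],0]

```text
t: 42.85
position: [0.6104, -0.0151, 0.1104]
tcp_rot: [-0.48, 0.48, -0.519, 0.52]
wrist_force: [0.3, 0.5, -1.8]
grip_width: 0.0535
```

```bash
python3 -c "
from h import *
to((.6106,-.0152,.1042),-94.5)"
```

```text
shift [0.0001 0.0062 0.0002] turn -0.0009 | pos [ 0.6104 -0.0151  0.1104] psi -94.55 F [ 0.3  0.5 -1.8] w 0.0535 t 42.85
```

Request:
move_arm:
  motion:
    - [[0,0.003,0],0]
    - [[0,0.002,0],0]
    - [[0,0.0012,0],0]
    - [[0,0,0],0]
    - [[0,0,0],0]
    - [[0,0,0],0]
    - [[0,0,0],0]
    - [[0,0,0],0]

```text
t: 43.65
position: [0.61, -0.0151, 0.1038]
tcp_rot: [0.48, -0.48, 0.519, -0.519]
wrist_force: [-3.2, -0.5, 5.0]
grip_width: 0.0536
```

Request:
move_arm:
  motion:
    - [[0,0,0],0]
    - [[0,0,0],0]
    - [[0,0,0],0]
    - [[0,0,0],0]
    - [[0,0,0],0]
    - [[0,0,0],0]
    - [[0,0,0],0]
    - [[0,0,0],0]
  grip: 1

```text
t: 44.45
position: [0.61, -0.0151, 0.1036]
tcp_rot: [0.48, -0.48, 0.519, -0.519]
wrist_force: [0.8, -0.4, 0.2]
grip_width: 0.094
```

Request:
move_arm:
  motion:
    - [[0,-0.02,0],0]
    - [[0,-0.025,0],0]
    - [[0,-0.03,0],0]
    - [[0,-0.03,-0.015],0]
    - [[0,-0.03,-0.015],0]
    - [[0,0,-0.015],0]
    - [[0,0,-0.015],0]
    - [[0,0,0],0]

```text
t: 45.25
position: [0.5493, -0.0103, 0.2391]
tcp_rot: [-0.48, 0.48, -0.519, 0.52]
wrist_force: [0.6, -0.7, 0.2]
grip_width: 0.0935
```

```bash
python3 - <<'E'
from h import *
from case import find
s=cam("wrist"); t=cam("top"); c=onplane(t,[(193,218)],.014)[0]; print(c)
o=find(s,(.6106,-.0152),.125); cv2.imwrite("pics/p3.png",o[:,:,::-1]); to((c[0]-.06,c[1],.18),-94.5)
E
```

```text
[0.56468541 0.22880967 0.014     ]
ref [98. 90. 85.] px (np.int64(257), np.int64(114)) centre 0.6148 -0.0159 size 82.3 56.8 long yaw -4.6 area/rect 0.857
shift [-0.2349  0.0588 -0.0648] turn -0.0009 | pos [ 0.5506 -0.0104  0.2388] psi -94.55 F [ 0.2 -0.3  0.1] w 0.0939 t 45.35
```

Request:
move_arm:
  motion:
    - [[-0.015,0,-0.004],0]
    - [[-0.03,0,-0.008],0]
    - [[-0.035,0.005,-0.01],0]
    - [[-0.035,0.01,-0.01],0]
    - [[-0.035,0.014,-0.01],0]
    - [[-0.035,0.015,-0.01],0]
    - [[-0.03,0.01,-0.008],0]
    - [[-0.02,0.005,-0.005],0]

```text
t: 46.15
position: [0.5027, 0.2325, 0.1785]
tcp_rot: [0.48, -0.481, 0.519, -0.518]
wrist_force: [-0.1, -0.2, 0.1]
grip_width: 0.0941
```

Request:
move_arm:
  motion:
    - [[0,0,0],0]
    - [[0,0,0],0]
    - [[0,0,0],0]
    - [[0,0,0],0]
    - [[0,0,0],0]
    - [[0,0,0],0]
    - [[0,0,0],0]
    - [[0,0,0],0]

```text
t: 46.95
position: [0.5041, 0.229, 0.1797]
tcp_rot: [0.48, -0.48, 0.519, -0.519]
wrist_force: [-0.2, 0.3, 0.0]
grip_width: 0.0935
```

```bash
python3 case.py .5647 .2288 .014 pics/c4.png tile; python3 - <<'E'
import cv2,numpy as np
a=cv2.imread("pics/p3.png"); b=cv2.imread("pics/c4.png")
cv2.imwrite("pics/m2.png",np.hstack([a[:300,100:500],b[:300,100:500]]))
E
```

```text
ref [146. 152. 141.] px (np.int64(252), np.int64(112)) centre 0.5645 0.2323 size 48.1 47.9 long yaw 0.9 area/rect 0.958
shift [ 0.2684  0.1797 -0.4843] turn 0 | pos [0.5041 0.229  0.1797] psi -94.56 F [0.  0.5 0.1] w 0.0942 t 47.0
```

View pics/m2.png

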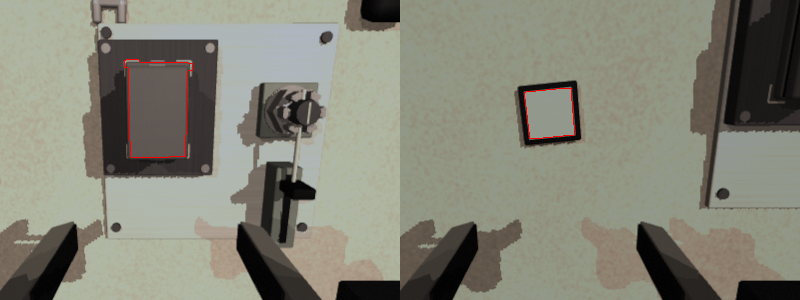

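```bash
python3 -c "
from h import *
to((.5645,.2323,.0035),-89.1)"
```

```text
shift [-0.0081  0.1762  0.0599] turn -0.0952 | pos [0.5041 0.229  0.1797] psi -94.56 F [0.  0.5 0.1] w 0.0942 t 47.0
```

Request:
move_arm:
  motion:
    - [[-0.004,0.015,0.02],0]
    - [[-0.004,0.025,0.02],0]
    - [[0,0.025,0.02],0]
    - [[0,0.03,0],-0.095]
    - [[0,0.025,0],0]
    - [[0,0.015,0],0]
    - [[0,0,0],0]
    - [[0,0,0],0]

```text
t: 47.8
position: [0.5649, 0.2327, 0.0455]
tcp_rot: [0.504, -0.504, 0.496, -0.496]
wrist_force: [0.9, -0.9, 0.1]
grip_width: 0.0941
```

```bash
python3 -c "
from h import *
to((.5645,.2323,.0035),-89.1)"
```

```text
shift [ 0.0004  0.042  -0.0004] turn -0.0002 | pos [0.5649 0.2327 0.0455] psi -89.11 F [ 0.9 -0.9  0.1] w 0.0941 t 47.8
```

Request:
move_arm:
  motion:
    - [[0,0.015,0],0]
    - [[0,0.015,0],0]
    - [[0,0.008,0],0]
    - [[0,0.004,0],0]
    - [[0,0,0],0]
    - [[0,0,0],0]
    - [[0,0,0],0]
    - [[0,0,0],0]

```text
t: 48.6
position: [0.5648, 0.2324, 0.003]
tcp_rot: [0.504, -0.504, 0.496, -0.496]
wrist_force: [-0.8, 0.0, -0.0]
grip_width: 0.0938
```

Request:
move_arm:
  motion:
    - [[0,0,0],0]
    - [[0,0,0],0]
    - [[0,0,0],0]
    - [[0,0,0],0]
    - [[0,0,0],0]
    - [[0,0,0],0]
    - [[0,0,0],0]
    - [[0,0,0],0]
  grip: 0

```text
t: 49.4
position: [0.5645, 0.2323, 0.0026]
tcp_rot: [-0.504, 0.504, -0.496, 0.496]
wrist_force: [-1.0, -0.5, 0.4]
grip_width: 0.0596
```

Request:
move_arm:
  motion:
    - [[0,-0.01,0],0]
    - [[0,-0.02,0],0]
    - [[0,-0.03,0],0]
    - [[0,-0.03,0],0]
    - [[0,-0.03,0],0]
    - [[0,-0.025,0],0]
    - [[0,-0.01,0],0]
    - [[0,0,0],0]

```text
t: 50.2
position: [0.565, 0.2324, 0.1589]
tcp_rot: [0.504, -0.503, 0.496, -0.496]
wrist_force: [-0.9, 0.3, -1.2]
grip_width: 0.0594
```

```bash
python3 -c "
from h import *
to((.6106,-.0152,.158),-94.5)"
```

```text
shift [0.2483 0.0008 0.0417] turn 0.094 | pos [0.565  0.2324 0.1589] psi -89.11 F [-0.9  0.3 -1.2] w 0.0594 t 50.2
```

Request:
move_arm:
  motion:
    - [[0.015,0,0.002],0]
    - [[0.025,0,0.004],0]
    - [[0.035,0,0.006],0]
    - [[0.035,0,0.006],0]
    - [[0.035,0,0.006],0]
    - [[0.035,0,0.006],0]
    - [[0.035,0,0.006],0]
    - [[0.033,0,0.0057],0]

```text
t: 51.0
position: [0.6092, -0.018, 0.1559]
tcp_rot: [-0.503, 0.504, -0.497, 0.496]
wrist_force: [-0.4, 0.3, -1.6]
grip_width: 0.0596
```

Request:
move_arm:
  motion:
    - [[0,0,0],0.047]
    - [[0,0,0],0.047]
    - [[0,0.008,0],0]
    - [[0,0.008,0],0]
    - [[0,0.004,0],0]
    - [[0,0,0],0]
    - [[0,0,0],0]
    - [[0,0,0],0]

```text
t: 51.8
position: [0.6103, -0.015, 0.1378]
tcp_rot: [-0.48, 0.48, -0.519, 0.519]
wrist_force: [0.0, 0.2, -1.0]
grip_width: 0.0594
```

```bash
python3 -c "
from h import *
to((.6106,-.0152,.1282),-94.5)"
```

```text
shift [0.0002 0.0096 0.0004] turn 0.0005 | pos [ 0.6103 -0.015   0.1378] psi -94.47 F [ 0.   0.2 -1. ] w 0.0594 t 51.8
```

Request:
move_arm:
  motion:
    - [[0.0002,0.004,0.0003],0]
    - [[0,0.003,0],0]
    - [[0,0.002,0],0]
    - [[0,0.001,0],0]
    - [[0,0,0],0]
    - [[0,0,0],0]
    - [[0,0,0],0]
    - [[0,0,0],0]

```text
t: 52.6
position: [0.6104, -0.0152, 0.1277]
tcp_rot: [0.48, -0.48, 0.519, -0.519]
wrist_force: [-0.4, -0.6, 0.9]
grip_width: 0.0594
```

Request:
move_arm:
  motion:
    - [[0,0,0],0]
    - [[0,0,0],0]
    - [[0,0,0],0]
    - [[0,0,0],0]
    - [[0,0,0],0]
    - [[0,0,0],0]
    - [[0,0,0],0]
    - [[0,0,0],0]
  grip: 1

```text
t: 53.4
position: [0.6104, -0.0153, 0.1277]
tcp_rot: [0.48, -0.48, 0.519, -0.519]
wrist_force: [0.2, 0.2, -0.0]
grip_width: 0.0942
```

Request:
move_arm:
  motion:
    - [[0,-0.015,0],0]
    - [[0,-0.02,0],0]
    - [[0,-0.03,0],0]
    - [[0,-0.03,-0.02],0]
    - [[0,-0.03,-0.025],0]
    - [[0,0,-0.025],0]
    - [[0,0,-0.025],0]
    - [[0,0,-0.02],0]

```text
t: 54.2
position: [0.4947, -0.006, 0.254]
tcp_rot: [-0.48, 0.48, -0.519, 0.52]
wrist_force: [0.3, 0.0, 0.3]
grip_width: 0.094
```

```bash
python3 - <<'E'
from h import *
to((.6106,-.0152,.2),-94.5)
s=cam("wrist"); t=cam("side")
P=lambda z,a,b:[.61,-.0155,z]
cv2.imwrite("pics/f.png",np.hstack([cv2.resize(s["img"][:300],(460,270)),cv2.resize(t["img"][120:270,150:340],(340,270),interpolation=cv2.INTER_CUBIC)])[:,:,::-1])
E
```

```text
shift [1.000e-04 5.410e-02 1.162e-01] turn 0.0003 | pos [ 0.4947 -0.006   0.254 ] psi -94.48 F [0.3 0.  0.3] w 0.094 t 54.2
```

View pics/f.png

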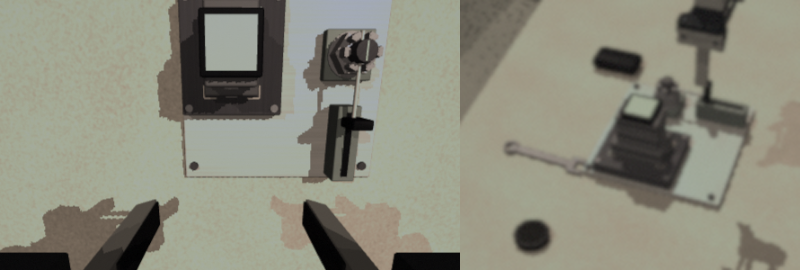

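```bash
python3 - <<'E'
from h import *
from case import find
find(cam("wrist"),(.6104,-.0152),.139,True); bot.sign_off()
E
```

```text
ref [164. 171. 163.] px (np.int64(257), np.int64(46)) centre 0.6106 -0.0146 size 47.7 47.3 long yaw 85.5 area/rect 0.983
the job is handed in; nothing more can be done
```

The job is done and handed in at about 54 s of the 210 s allowed. No verdict was reported back.

- **Nut:** I tightened it about 47° clockwise. The close-up afterwards showed the slot in line with the spindle's white line and the pin.
- **Lock pin:** I pushed it in until it met a hard stop with about 10 N of resistance, within 1 mm of where I expected full travel. The next picture showed it through the slot. I did not measure the tab's final position separately.
- **Stack:** Three cases were on the bench: one wide and two narrow. The column is wide, narrow, narrow, then the white tile face up, all lying the way the corner marks show.

**Last checks:**
- The platform centre measured (0.610, -0.0155) with a yaw of -4.5°. The tile's white face measured (0.6106, -0.0146), turned square to that.
- The wide case measured about 2 mm off centre along its length, which is within calibration error.
- The outline measurements of the two placed narrow cases were unreliable, because the colour mask ran onto the case below. I judged those by picture and by the gripper position at release, which was within about 1 mm.
- One narrow case had been knocked a few centimetres, so I measured it again before gripping it. The grip never visibly slackened.
- The mouse, lens cap and spanner were not touched.

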